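Set a slumping mould in the sifting jig

TASK

Push the white ceramic mould across the table, keeping it flat on the paper, in under the jig's clear guard until it rests squarely against the end fence. Then slide the jig's side stop by its black handle until its jaw holds the mould snugly against the side fence. Leave the jar, the sieve pan and the brush undisturbed.

Things in the scene. Friction and masses are not known exactly. Their poses are not given: they have to be found in the camera images.
- mould: White glazed ceramic slumping mould, a loose rectangular block 110 (x) x 150 (y) x 36 mm high with a shallow recess (6 mm deep, rim 16 mm wide) in its top; 0.45 to 0.85 kg. Origin: centre of its underside. Its y axis is the long way and points roughly to the end fence at the start. It is loose on the table, to the jig's -y side, not yet under the guard.
- jig: Fixed aluminium jig standing straight on the table. Its origin is the place on the table where the centre of the mould's underside belongs; home, the mould's axes are parallel to the jig's. The mould enters along the jig's +y from the open -y side. (Sizes below are in the jig's frame, mm.)
- end_fence (a point): Middle of the end fence's face at table height, at jig y = +75. The fence is 30 high and runs from x = -80 to +80; the mould's leading end stops on it.
- side_fence (a point): Point of the side fence's face at table height, at jig x = +55, y = 20. The fence is 30 high, y from -35 to +75.
- guard_lip (a point): Middle of the lower edge of the clear guard's aluminium lip (x 30, y -105, z 120). The guard covers x from -50 to +110, y from -105 to +100, underside at z = 120, top at 132. Home, the mould's trailing end lies 30 mm inside the lip, so the pushing tool must lean, fingers forward and down under the lip.
- guard_post (a point): Axis, at table height, of the nearer of two guard posts (x 90, y -40; the other at y +90), 18 mm diameter, on a foot plate x 62 to 108, y -55 to +115, 10 high.
- rail_end (a point): Fence-side end of the side stop's two rails, on the table (x -100, y 0). Rails and their end blocks: x from -244 to -100, y within 38, up to 24 high. A low bar (10 high) ties them to the end fence along y 75 to 91. The mould must pass the rails on the +x side.
- stop (a joint): Slide of the side stop (m). 0 is fully back; it grows as the stop moves along the jig's +x towards the side fence, range 0 to 0.12. The jaw's face lies at jig x = -125 mm + the joint value, so it reads 0.070 when the jaw touches the mould that is fully home. It starts at 0.005 to 0.025. It slides with about 2.5 N of friction and stays where it is left.
- stop_handle (a point): Centre of the top of the side stop's black upright handle, 100 mm above the table. The handle is a block 24 mm (jig x) by 30 mm (jig y), free from z = 40 to 100 mm; it moves with the stop and lies 65 mm behind (jig -x of) the jaw's face.
- jaw (a point): Centre of the side stop's jaw face, 32 mm above the table. The jaw faces jig +x, is 80 mm long (jig y) and spans z = 22 to 42 mm.
- jar: Closed glass jar with white cap, 72 mm diameter, 110 mm high, loose; origin at the centre of its underside. Bystander.
- sieve_pan: Blue plastic round pan, 150 mm diameter, 40 mm high, loose; origin at the centre of its underside. Bystander.
- brush: Paint brush lying on the table to the robot's right, about 200 mm long (along its x axis) and under 25 mm high, loose. Bystander.
Things that resemble listed ones, but are neither listed nor needed, are in the scene too. What is meant by the mould is not turquoise, and is the smaller of those in its own colour.

How it is judged (in metres and radians):
On the way, in this order (a step that is already met when the one before it is completed fails the run):
1. the mould is under the guard, against the end fence (y of mould in the frame of jig above -0.006 m and x of mould in the frame of jig above -0.06 m), for 0.2 s.
2. the side stop holds the mould against the side fence (x of jaw in the frame of mould above -0.059 m and x of mould in the frame of jig above -0.006 m), for 0.2 s.
At the end, for the whole second after the job is handed in: The mould lies flat and at rest on the table, its centre within 6 mm of home both along and across the jig (touching both fences), square to the jig within 0.05 rad, and the side stop's jaw is within 4 mm of its side (all of step 2 and y of mould in the frame of jig between -0.006 and 0.006 m and x of mould in the frame of jig below 0.006 m and angle between the y axis of mould and the y axis of jig, either way round below 0.05 rad and angle between mould's own z axis and vertical below 0.03 rad and height (world z) of mould below 0.004 m and linear speed of mould below 0.01 m/s).
It fails at once if the mould is lifted or tipped off the table (height (world z) of mould above 0.015 m or angle between mould's own z axis and vertical above 0.15 rad).
It fails at once if the jar, the sieve pan or the brush is moved by more than 20 mm (distance of any of jar, sieve_pan, brush from where it was at the start of the episode above 0.02 m).
It also fails if it takes over 67 s, if anything falls off the work surface, if the arm or the gripper's body presses on something with over 40 N, if the wrist force passes 120 N, or if a joint passes its speed limit or range.

ROBOT

A 6-joint arm with a two-finger parallel gripper is mounted at the origin on the work surface. World frame = base frame: x ahead of the robot, y to its left, z up, the work surface at z = 0. Lengths are in mm, angles in rad, forces in N, time in s.
With the tool pointing down it reaches from about 225 to 725 mm from the base axis. Payload 3.1 kg.
Tool frame: the origin (TCP) lies at the very end of the fingers, on their centre line; the grasp point (between the pads) lies 19 mm behind it; z points along the fingers, y is the line along which they close (so a half turn about z gives the same grasp; the last joint's range is limited). The gripper opens to 85 mm and grips with 20 to 120 N. Pads are 22 mm wide; open, the fingers measure 114 mm over their backs; the gripper's body (76 mm by 85 mm) begins 54 mm behind the grasp point. The pads swing forward as they close: fully open they stand 13 mm farther back than shut.
Start: joints at [-1.433, 0.048, 0.099, 1.622, 0, 1.443], TCP at [137.893, -506.56, 231.312] pointing down, gripper open.
Joint ranges: [-2.91, 2.91], [-0.99, 1.94], [-1.21, 1.42], [-2.12, 2.29], [-1.49, 1.47], [-3.14, 3.14]. Speed limits (rad/s): [2.79, 2.79, 3.14, 3.14, 3.14, 3.14].

INTERFACE

Orientations are given as a rotation vector (axis times angle).
In Python, from bench import sense, capture, camera_info, sign_off gives the robot as it stands.
- The arm moves only by the tool step_arm, never from a script. Its argument "deltas" is a list of rows, each a list of 7 numbers: the shift along the world's x, y, z in m, then the turn, a rotation vector about the world's x, y, z in degrees, then the finger opening in m, from 0 to 0.0854. A call has 1 to 10 rows; each row is the pose to reach, as a shift and turn from the pose commanded when the call began; what a row does not reach only later rows make up. A row lasts 1/10 s, in which the tool goes at most 50 mm and 8.59 degrees, less where a joint would pass 70% of its speed; a pose out of reach is approached as far as the arm can. A call with a gripper value outside its range is refused whole. The fingers move at their own pace and stop on an object; "newtons" is the grip in N (left out, the last holds). Time passes only in rows, so rows that repeat a pose let the fingers close. It gives the time, the measured TCP pose, the force, the opening and the grip force at its end, in the units of the state.
- sense(): the state, without advancing time (a new reading comes with each control period).
- capture(name): name is "scene" or "top"; returns the picture (384x512x3 uint8, red, green, blue); there is no depth.
- camera_info(name): a dict with "K" (3x3 intrinsics, pixels), "view" (4x4, takes a point from world to camera coordinates). Camera axes: x right, y up, looking along -z (the intrinsics and any distortion apply to the point x, -y, -z); pixel columns grow to the right and rows downward; lengths in mm; the calibration is good to about 2 mm. A picture is of the moment at which its call begins. camera_info takes no time and is no camera call.
- sign_off(): hands the job in; it is judged then, once.
The state is a dict: "time": time; "qpos": joint angles; "joint_vel": joint speeds; "joint_efforts": joint torques, N m; "position": TCP position; "ee_rot": TCP orientation; "contact_force": force on the tool from outside, world axes, zero at the start; "torque": the same for the moment, N m; "gripper_width": finger opening in mm; "grasp_force": force on a finger pad.
Only numpy, scipy, OpenCV 4.12 (cv2) and the standard library are available. Lean on these libraries where they do the work, as an engineer would, in place of code of your own. Each camera call takes 0.05 s, during which the arm holds its last target. There are 200 camera calls.

## Working session

There is one attempt and no reset: what is moved stays moved. The work goes in short steps, Python scripts to look and compute and a tool call to move; the robot and the scene stay as the last step left them, time stands still between calls to the robot, and variables do not carry over. Pictures are saved under pics/ and viewed, at most 10 in all, crops included, and the job is handed in when it is done.

Besides the shell and the picture viewer there is one more tool, called after "Emit:" as name(argument=value, ...) on one line, values as JSON. step_arm: Moves the arm, as the interface text tells. Its arguments: {"type":"object","properties":{"deltas":{"type":"array","items":{"type":"array","items":{"type":"number"}}},"newtons":{"type":"number"}},"required":["deltas"]}

```bash
mkdir -p pics; ls; python3 - <<'E'
from bench import *
import cv2
for n in("scene","top"):
    im=capture(n); cv2.imwrite(f"pics/{n}0.png",im[:,:,::-1])
    cv2.imwrite(f"pics/{n}0b.png",cv2.resize(im[:,:,::-1],(800,600),interpolation=cv2.INTER_CUBIC))
    c=camera_info(n);print({k:(v.tolist() if hasattr(v,'tolist') else v) for k,v in c.items()})
print(sense())
E
```

```text
pics
{'K': [[412.99347326787677, 0.0, 248.4667527113243], [0.0, 412.99347326787677, 191.9262882021933], [0.0, 0.0, 1.0]], 'view': [[-0.8103301447393761, 0.5858841413347203, 0.010238625842318116, 476.5569821552695], [-0.4740327269713046, -0.665700981840686, 0.5763117008498917, 232.31519767401332], [0.3444677492695215, 0.4621493002362159, 0.8171658301742469, -1464.987031157308], [0.0, 0.0, 0.0, 1.0]]}
{'K': [[366.9616531721844, 0.0, 254.9535885112106], [0.0, 366.9616531721844, 179.66161380617226], [0.0, 0.0, 1.0]], 'view': [[-0.026071425630437697, -0.9992659825510104, 0.028067363288348194, 7.226255979332601], [0.9863594351080698, -0.021149564612072763, 0.16324141842684822, -608.0439156223129], [-0.1625279838639677, 0.03194044509839082, 0.9861868293726247, -976.3169674947791], [0.0, 0.0, 0.0, 1.0]]}
{'time': 0.1, 'qpos': array([-1.43277789e+00,  4.86963882e-02,  9.77557226e-02,  1.62200498e+00,
        1.88763202e-06,  1.44302174e+00]), 'joint_vel': array([ 0.00011479, -0.00094677,  0.00494531,  0.0002631 , -0.00069999,
       -0.00016182]), 'joint_efforts': array([ 3.51582879e-03, -3.39850760e+01,  3.20936036e+01,  1.57800643e-02,
       -5.53953598e-06, -3.30810099e-07]), 'position': array([ 137.82883677, -506.0127288 ,  230.22457968]), 'ee_rot': array([-3.11176052e+00, -4.15994025e-01,  1.43174085e-05]), 'contact_force': array([-1.1413091 , -0.29812027, -0.74805159]), 'torque': array([ 0.02271337,  0.03566497, -0.00491969]), 'grasp_force': 0.0, 'gripper_width': 85.77075368576378}
```

View pics/scene0b.png

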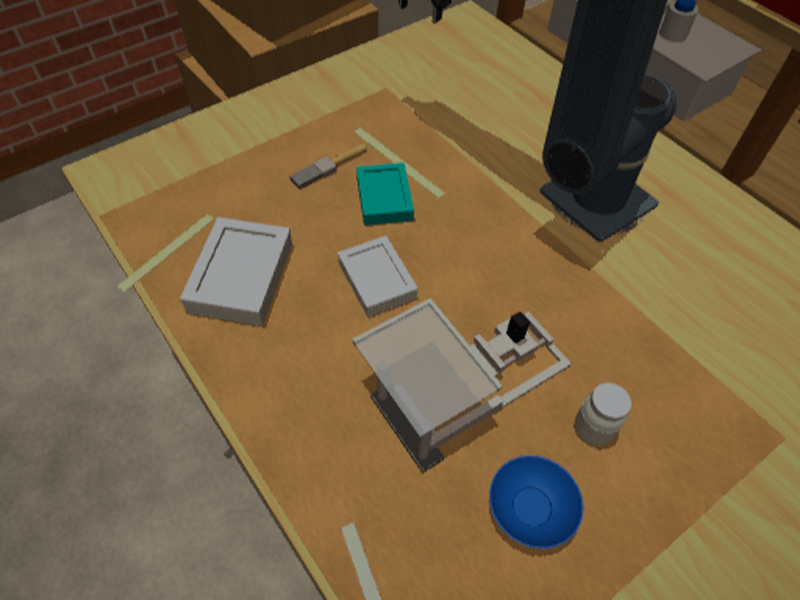

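View pics/top0b.png

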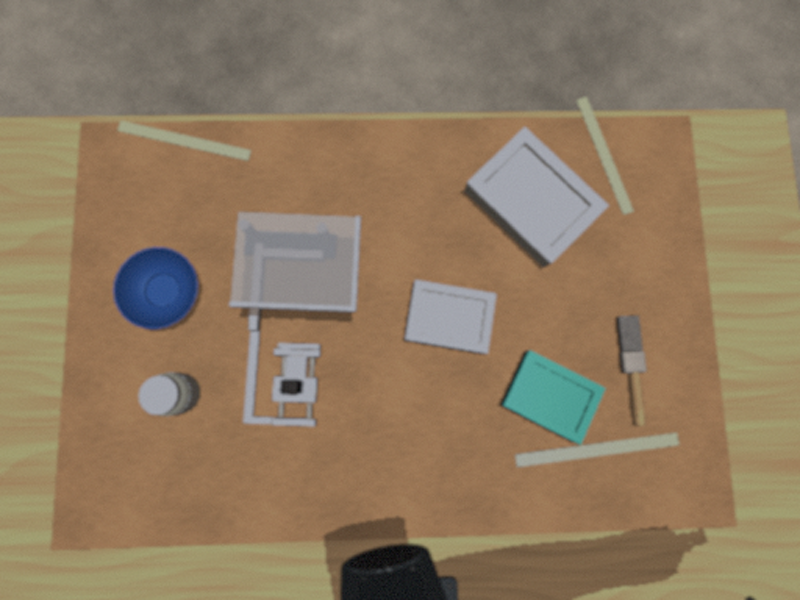

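Scene view (800×600): the mould, the smaller white block, is at (377,273), with the guard at (428,360) and the handle at (518,325). In the top view the mould is at (451,317), the guard at (296,262) and the handle at (291,386). The brush, jar and pan are all away from the path, and I'll crop in for corners.

```bash
python3 - <<'E'
import cv2
t=cv2.imread("pics/top0.png");s=cv2.imread("pics/scene0.png")
f=lambda a:cv2.convertScaleAbs(a,alpha=1.3,beta=0)
cv2.imwrite("pics/tc.png",f(cv2.resize(t[130:280,130:330],None,fx=4,fy=4,interpolation=cv2.INTER_CUBIC)))
cv2.imwrite("pics/sc.png",f(cv2.resize(s[150:300,210:375],None,fx=4,fy=4,interpolation=cv2.INTER_CUBIC)))
E
```

```text
(no output)
```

View pics/tc.png

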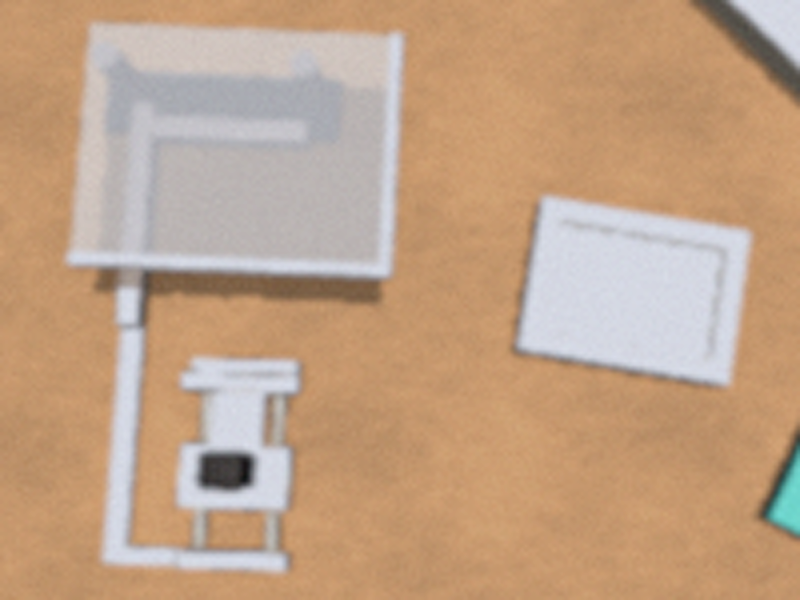

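View pics/sc.png

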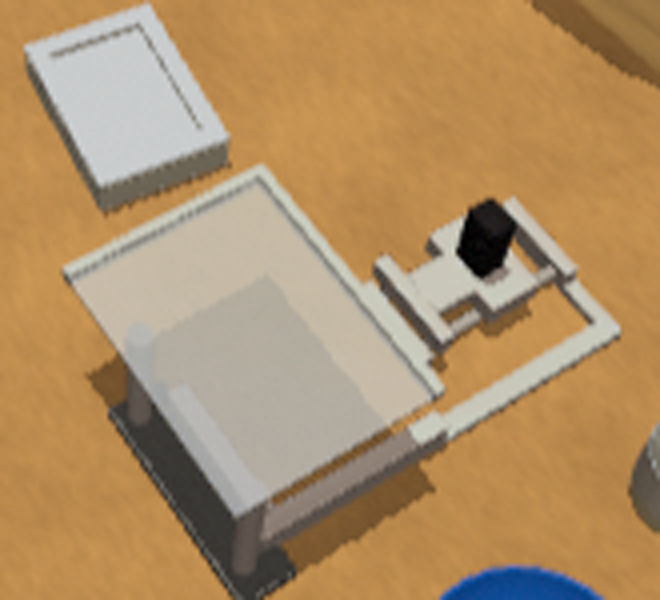

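The top crop shows mould top corners at (543,197), (750,231), (731,384) and (516,351), guard corners at (403,33), (391,276), (68,263) and (92,24), and the handle at (224,470). The scene crop shows the same mould corners at (103,188), (25,47), (150,5) and (228,138), guard lip ends at (63,270) and (262,165), and the handle top at (491,212).

```bash
cat > h.py <<'E'
from bench import *
import numpy as np, cv2
from scipy.optimize import least_squares
CI={n:camera_info(n) for n in("scene","top")}
def proj(n,P):
    P=np.atleast_2d(P);V=np.array(CI[n]["view"]);c=P@V[:3,:3].T+V[:3,3]
    c=c*[1,-1,-1];p=c@np.array(CI[n]["K"]).T;return p[:,:2]/p[:,2:]
def tri(ps):  # {cam:uv}
    return least_squares(lambda X:np.concatenate([proj(n,X)[0]-u for n,u in ps.items()]),[400,0,50])
def place(q,L):
    L=np.atleast_2d(L);c,s=np.cos(q[2]),np.sin(q[2])
    return np.c_[q[0]+c*L[:,0]-s*L[:,1],q[1]+s*L[:,0]+c*L[:,1],L[:,2]]
def fit(obs,L,q0=(400,0,0)):
    return least_squares(lambda q:np.concatenate([(proj(n,place(q,L))-u).ravel()[~np.isnan(u).ravel()] for n,u in obs.items()]),q0)
def loc(q,W):
    c,s=np.cos(q[2]),np.sin(q[2]);d=np.atleast_2d(W)[:,:2]-q[:2];return np.c_[d[:,0]*c+d[:,1]*s,-d[:,0]*s+d[:,1]*c]
E
python3 - <<'E'
from h import *
np.set_printoptions(precision=3,suppress=True)
T=lambda a:130+(np.array(a,float)-1.5)/4
def S(a): return np.array([210,150])+(np.array(a,float)-1.5)/4
def go(name,t,s,L):
    t,s=T(t),S(s)
    print(name)
    for a,b in zip(t,s):
        r=tri(dict(top=a,scene=b));print("  tri",r.x,"res",r.cost**.5)
    r=fit(dict(top=t,scene=s),L);print("fit",r.x);print(r.fun.reshape(-1,2));return r.x
m=go("mould",[(543,197),(750,231),(731,384),(516,351)],[(103,188),(25,47),(150,5),(228,138)],
 [(55,75,36),(55,-75,36),(-55,-75,36),(-55,75,36)])
j=go("jig",[(403,33),(391,276),(68,263),(103,563)],[(63,270),(262,165),(442,390),(619,330)],
 [(110,-105,132),(-50,-105,132),(-50,100,132),(-244,91,10)])
h=tri(dict(top=T((224,470)),scene=S((491,212)))).x;print("handle",h,loc(j,h))
print("mould in jig",loc(j,m),m[2]-j[2])
print(place(j,[(0,-105,120),(0,0,0),(-185,0,100),(-244,0,0)]))
E
```

```text
mould
  tri [611.759 -36.829  33.412] res 0.3238591761338961
  tri [ 584.43  -183.751   34.877] res 0.04576356078797444
  tri [ 476.487 -164.497   32.27 ] res 0.35628522129938434
  tri [504.933 -16.55   33.983] res 0.6860736482945237
fit [544.649 -99.749  -0.186]
[[-0.394 -0.207]
 [-0.002 -0.161]
 [-0.428  0.107]
 [ 0.251 -0.335]
 [-0.445 -0.305]
 [-0.147 -0.16 ]
 [-0.202 -0.583]
 [ 0.988 -0.167]]
jig
  tri [706.923  57.254 129.402] res 0.19925773541458702
  tri [547.419  66.96  129.552] res 0.01288892304801585
  tri [561.162 270.562 129.402] res 0.42460749589370694
  tri [366.709 273.051  10.5  ] res 0.5322571598025537
fit [604.358 168.345  -0.061]
[[-0.034 -0.455]
 [ 0.096 -0.362]
 [-0.22  -0.159]
 [ 0.078 -0.212]
 [-0.584 -0.511]
 [-0.233 -0.497]
 [ 0.941 -0.39 ]
 [ 0.831  0.264]]
handle [428.167 176.724 101.392] [[-176.375   -2.326]]
mould in jig [[ -43.335 -271.222]] -0.1254213493038016
[[597.988  63.538 120.   ]
 [604.358 168.345   0.   ]
 [419.699 179.568 100.   ]
 [360.808 183.148   0.   ]]
```

Heights and sizes agree with the text: mould rim about 34–36 mm, guard about 130, handle about 101. I'll swing over to behind the mould, staying high, and check how close the decoys are.

Emit:
step_arm(deltas=[[0.038,0.029,0,0,0,6.4,0.06],[0.077,0.058,0,0,0,12.8,0.06],[0.115,0.087,0,0,0,19.2,0.06],[0.154,0.116,0,0,0,25.6,0.06],[0.192,0.145,0,0,0,32,0.06],[0.231,0.174,0,0,0,38.4,0.06],[0.27,0.203,0,0,0,44.8,0.06],[0.308,0.232,0,0,0,51.2,0.06],[0.347,0.261,0,0,0,57.6,0.06],[0.386,0.29,0,0,0,64,0.06]])

```text
time: 1.1
position: [525.0, -214.9, 230.8]
ee_rot: [-2.415, -2.009, 0.001]
contact_force: [-1.0, -1.1, 0.2]
gripper_width: 59.9
grasp_force: 0.0
```

```bash
python3 - <<'E'
from h import *
np.set_printoptions(precision=3,suppress=True)
for nm,z,ps in(("turq",30,[(529,352),(604,388),(581,443),(503,400)]),("big",40,[(467,186),(550,264),(608,205)]),("jar",110,[(158,394)])):
    for p in ps:
        u=(np.array(p)-.3)*.64
        x=least_squares(lambda X:proj("top",[X[0],X[1],z])[0]-u,[400,0]).x;print(nm,x)
from scipy.spatial.transform import Rotation as R
s=sense();print(s["time"],s["position"],s["qpos"]);print(R.from_rotvec(s["ee_rot"]).as_matrix())
E
```

```text
turq [ 476.859 -239.095]
turq [ 409.645 -369.997]
turq [ 315.816 -321.047]
turq [ 393.586 -187.332]
big [ 786.47 -139.68]
big [ 635.292 -285.355]
big [ 745.145 -402.323]
jar [421.964 387.447]
1.1 [ 525.046 -214.913  230.75 ] [-0.507  0.16   0.219  1.631 -0.     1.247]
[[ 0.182  0.983 -0.001]
 [ 0.983 -0.182  0.   ]
 [ 0.    -0.001 -1.   ]]
```

The gap between the decoys is clear. Descend behind the mould.

Emit:
step_arm(deltas=[[0,0,-0.045,0,0,0,0.06],[0,0,-0.09,0,0,0,0.06],[0,0,-0.135,0,0,0,0.06],[0,0,-0.175,0,0,0,0.06],[0,0,-0.2,0,0,0,0.06],[0.001,0.007,-0.213,0,0,0,0.06],[0.003,0.015,-0.217,0,0,0,0.06],[0.003,0.015,-0.217,0,0,0,0.06]])

```text
time: 1.9
position: [527.3, -200.3, 14.6]
ee_rot: [-2.418, -2.005, -0.001]
contact_force: [0.0, -0.1, 0.0]
gripper_width: 60.0
grasp_force: 0.0
```

Emit:
step_arm(deltas=[[0.0015,0.008,0,0,0,0,0.06],[0.003,0.014,0,0,0,0,0.06],[0.004,0.019,0,0,0,0,0.06],[0.005,0.026,0,0,0,0,0.06],[0.007,0.034,0,0,0,0,0.06],[0.008,0.043,0,0,0,0,0.06],[0.01,0.052,0,0,0,0,0.06],[0.011,0.061,0,0,0,0,0.06],[0.013,0.07,0,0,0,0,0.06],[0.015,0.079,0,0,0,0,0.06]])

```text
time: 2.9
position: [543.1, -124.6, 16.3]
ee_rot: [2.417, 1.998, -0.003]
contact_force: [-0.2, -5.2, 3.5]
gripper_width: 60.4
grasp_force: 2.7
```

Emit:
step_arm(deltas=[[0.002,0.009,0,0,0,0,0.06],[0.003,0.018,0,0,0,0,0.06],[0.005,0.027,0,0,0,0,0.06],[0.007,0.036,0,0,0,0,0.06],[0.008,0.045,0,0,0,0,0.06],[0.01,0.053,0,0,0,0,0.06],[0.011,0.059,0,0,0,0,0.06],[0.012,0.063,0,0,0,0,0.06],[0.012,0.065,0,0,0,0,0.06],[0.012,0.065,0,0,0,0,0.06]])

```text
time: 3.9
position: [555.3, -59.1, 16.2]
ee_rot: [2.417, 1.999, -0.0]
contact_force: [-0.9, -6.1, 3.7]
gripper_width: 60.2
grasp_force: 2.6
```

Emit:
step_arm(deltas=[[-0.004,-0.02,0,0,0,0,0.06],[-0.007,-0.04,0.02,7.9,-1.45,0,0.06],[-0.007,-0.04,0.04,15.7,-2.9,0,0.06],[-0.007,-0.04,0.04,23.6,-4.4,0,0.06],[-0.007,-0.04,0.04,31.5,-5.8,0,0.06],[-0.007,-0.04,0.04,39.3,-7.3,0,0.06],[-0.007,-0.04,0.04,47.2,-8.7,0,0.06],[-0.007,-0.04,0.04,54.1,-10,0,0.06],[-0.007,-0.04,0.04,54.1,-10,0,0.06]])

```text
time: 4.8
position: [544.5, -97.7, 48.3]
ee_rot: [-1.816, -1.489, -0.939]
contact_force: [-0.1, 0.6, -0.7]
gripper_width: 60.4
grasp_force: 0.0
```

```bash
python3 - <<'E'
from h import *
from scipy.spatial.transform import Rotation as R
t=capture("top");s=capture("scene")
cv2.imwrite("pics/t1f.png",t[:,:,::-1]);cv2.imwrite("pics/s1f.png",s[:,:,::-1])
a=cv2.resize(t[130:250,130:330,::-1],(800,480),interpolation=cv2.INTER_CUBIC)
cv2.imwrite("pics/t1.png",cv2.convertScaleAbs(a,alpha=1.2))
b=cv2.resize(s[110:260,210:375,::-1],None,fx=4,fy=4,interpolation=cv2.INTER_CUBIC)
cv2.imwrite("pics/s1.png",cv2.convertScaleAbs(b,alpha=1.2))
q=sense();print(q["time"],q["position"],q["qpos"],q["contact_force"]);print(R.from_rotvec(q["ee_rot"]).as_matrix().round(3))
E
```

```text
4.9 [546.67789587 -97.19462159  53.25005702] [-0.72237206  0.60388539  0.11117687  1.71277889  0.77947223  0.77082335] [-0.50590374  0.52068083  0.63295321]
[[ 0.112  0.983  0.148]
 [ 0.562 -0.186  0.806]
 [ 0.82  -0.007 -0.573]]
```

View pics/t1.png

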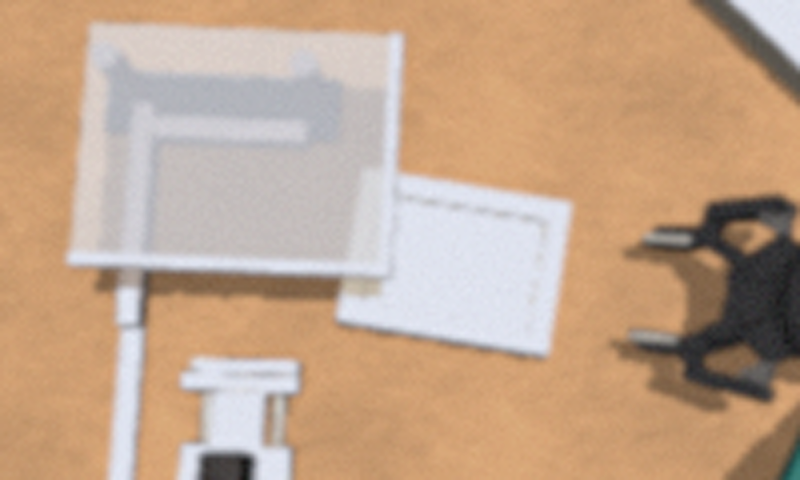

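View pics/s1.png

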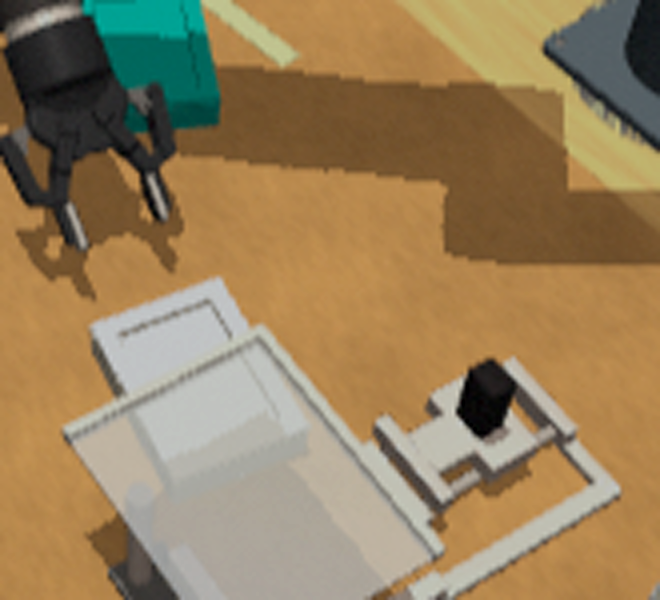

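The mould advanced straight. In the top crop its corners are B(573,202), C(548,356), D(337,322) and A about (362,168), and the fingers lean behind it at (660,290).

```bash
cat >> h.py <<'E'
J=np.array([604.358,168.345,-0.061])
M4=[(55,75,36),(55,-75,36),(-55,-75,36),(-55,75,36)]
E
python3 - <<'E'
from h import *
np.set_printoptions(precision=3,suppress=True)
t=130+(np.array([(362,168),(573,202),(548,356),(337,322)],float)-1.5)/4
s=np.array([210,110])+(np.array([(np.nan,np.nan),(90,326),(219,279),(309,432)],float)-1.5)/4
r=fit(dict(top=t,scene=s),M4);m=r.x;print(m,r.fun.reshape(-1,2),"jig",loc(J,m),m[2]-J[2])
e=place(m,[(0,-75,0),(0,-120,0)]);print(e, "tcp in mould",loc(m,[546.7,-97.2]),"tcp in jig",loc(J,[546.7,-97.2]))
E
```

```text
[568.439  26.526  -0.19 ] [[ 0.257 -0.363]
 [-0.365 -0.136]
 [-0.22  -0.262]
 [-0.528 -0.639]
 [-0.045 -0.179]
 [ 0.216 -0.476]
 [ 0.537 -1.284]] jig [[ -27.206 -143.745]] -0.12857285181405853
[[554.307 -47.13    0.   ]
 [545.827 -91.324   0.   ]] tcp in mould [[   1.965 -125.606]] tcp in jig [[ -41.363 -268.566]]
```

Emit:
step_arm(deltas=[[0.001,0.008,-0.015,0,0,0,0.06],[0.003,0.018,-0.03,0,0,0,0.06],[0.005,0.028,-0.04,0,0,0,0.06],[0.007,0.035,-0.04,0,0,0,0.06],[0.008,0.042,-0.04,0,0,0,0.06],[0.009,0.05,-0.04,0,0,0,0.06],[0.011,0.058,-0.04,0,0,0,0.06],[0.012,0.066,-0.04,0,0,0,0.06],[0.014,0.075,-0.04,0,0,0,0.06],[0.0157,0.0836,-0.04,0,0,0,0.06]])

```text
time: 5.9
position: [564.3, -15.2, 16.3]
ee_rot: [-1.82, -1.507, -0.945]
contact_force: [-1.7, -5.6, 3.8]
gripper_width: 59.9
grasp_force: 2.9
```

Emit:
step_arm(deltas=[[0.002,0.009,0,0,0,0.7,0.06],[0.004,0.018,0,0,0,1.3,0.06],[0.006,0.0275,0,0,0,2,0.06],[0.008,0.0366,0,0,0,2.7,0.06],[0.01,0.0458,0,0,0,3.4,0.06],[0.012,0.055,0,0,0,4.1,0.06],[0.014,0.064,0,0,0,4.8,0.06],[0.016,0.0732,0,0,0,5.5,0.06],[0.018,0.0824,0,0,0,6.2,0.06],[0.0196,0.0915,0,0,0,7,0.06]])

```text
time: 6.9
position: [584.1, 76.5, 16.4]
ee_rot: [-1.706, -1.599, -0.886]
contact_force: [-0.6, -5.7, 3.9]
gripper_width: 60.0
grasp_force: 2.8
```

Emit:
step_arm(deltas=[[0.0005,0.003,0,0,0,0.2,0.06],[0.001,0.006,0,0,0,0.4,0.06],[0.001,0.008,0,0,0,0.4,0.06],[0.001,0.008,0,0,0,0.4,0.06]])

```text
time: 7.3
position: [584.9, 84.6, 16.2]
ee_rot: [-1.699, -1.603, -0.884]
contact_force: [1.1, -4.1, 1.6]
gripper_width: 60.2
grasp_force: 2.0
```

```bash
python3 - <<'E'
from h import *
t=capture("top");s=capture("scene")
cv2.imwrite("pics/t2f.png",t[:,:,::-1])
a=cv2.resize(t[130:220,130:270,::-1],None,fx=4,fy=4,interpolation=cv2.INTER_CUBIC)
b=cv2.resize(s[170:300,250:330,::-1],None,fx=3,fy=3,interpolation=cv2.INTER_CUBIC)
c=np.zeros((400,800,3),np.uint8);c[:360,:560]=a;c[:390,560:]=b
cv2.imwrite("pics/t2.png",cv2.convertScaleAbs(c,alpha=1.2))
q=sense();print(q["time"],q["position"],q["contact_force"],loc(J,q["position"]))
E
```

```text
7.4 [584.65721552  84.67611988  15.74299248] [ 0.7221418  -4.91784944  3.898202  ] [[-14.56350547 -84.71426514]]
```

View pics/t2.png

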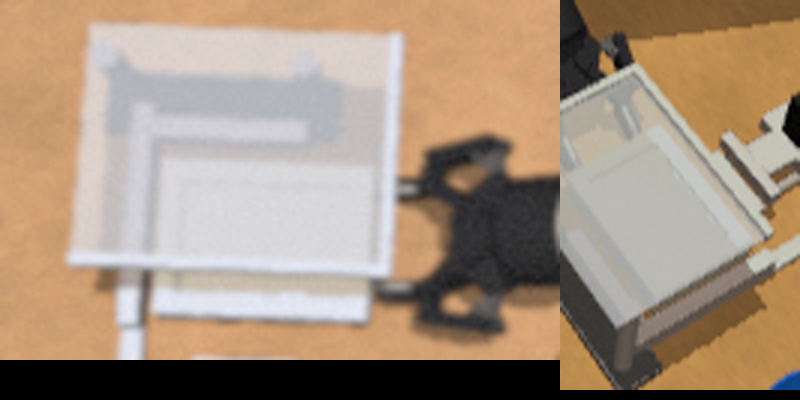

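The mould is square and under the guard, its leading edge at x≈155 in the crop and the end fence face at about 150, so a few mm remain. Pushing on slowly.

Emit:
step_arm(deltas=[[0,0.0015,0,0,0,0,0.06],[0,0.003,0,0,0,0,0.06],[0,0.0045,0,0,0,0,0.06],[0,0.006,0,0,0,0,0.06]])

```text
time: 7.8
position: [584.5, 90.4, 15.7]
ee_rot: [-1.699, -1.601, -0.883]
contact_force: [1.0, -7.2, 5.3]
gripper_width: 60.3
grasp_force: 3.5
```

Emit:
step_arm(deltas=[[0,0.0015,0,0,0,0,0.06],[0,0.003,0,0,0,0,0.06],[0,0.003,0,0,0,0,0.06]])

```text
time: 8.1
position: [584.4, 93.7, 15.6]
ee_rot: [-1.699, -1.601, -0.883]
contact_force: [0.3, -5.4, 3.8]
gripper_width: 59.7
grasp_force: 2.7
```

Emit:
step_arm(deltas=[[0,0.0015,0,0,0,0,0.06],[0,0.003,0,0,0,0,0.06],[0,0.003,0,0,0,0,0.06]])

```text
time: 8.4
position: [584.5, 94.7, 15.5]
ee_rot: [-1.701, -1.603, -0.88]
contact_force: [-2.7, -13.8, 7.7]
gripper_width: 59.9
grasp_force: 7.0
```

```bash
python3 - <<'E'
from h import *
t=capture("top")
cv2.imwrite("pics/t3f.png",t[:,:,::-1])
a=cv2.resize(t[155:215,155:235,::-1],None,fx=10,fy=10,interpolation=cv2.INTER_CUBIC)
cv2.imwrite("pics/t3.png",cv2.convertScaleAbs(a,alpha=1.2))
q=sense();print(q["time"],q["position"],q["contact_force"],loc(J,q["position"]))
E
```

```text
8.45 [584.49683255  94.70572338  15.495628  ] [ -2.14261711 -13.77363831   8.0220546 ] [[-15.3350166  -74.71309322]]
```

View pics/t3.png

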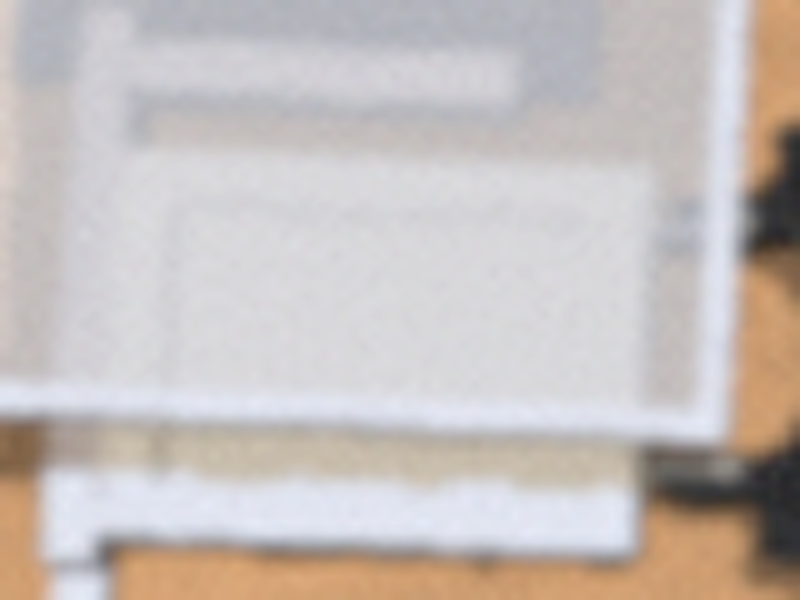

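The force rose to 14 N while the tool stalled, and the picture shows the mould's leading edge on the end fence along its length. One firm press to square it, then withdraw.

Emit:
step_arm(deltas=[[0,0.0015,0,0,0,0,0.06],[0,0.002,0,0,0,0,0.06],[0,0.002,0,0,0,0,0.06],[0,0.002,0,0,0,0,0.06]])

```text
time: 8.85
position: [584.6, 94.8, 15.5]
ee_rot: [-1.704, -1.605, -0.879]
contact_force: [-5.0, -21.1, 11.0]
gripper_width: 59.7
grasp_force: 10.7
```

Emit:
step_arm(deltas=[[-0.001,-0.008,0,0,0,0,0.06],[-0.002,-0.035,0,0,0,0,0.06],[-0.004,-0.065,0.005,0,0,0,0.06],[-0.006,-0.1,0.03,-7,0.5,0,0.06],[-0.008,-0.125,0.065,-14,1,0,0.06],[-0.008,-0.13,0.105,-21,1.4,0,0.06],[-0.008,-0.13,0.145,-28,1.8,0,0.06],[-0.008,-0.13,0.185,-36,2.3,0,0.06],[-0.008,-0.13,0.215,-44,2.8,0,0.06],[-0.008,-0.13,0.225,-50,3.2,0,0.06]])

```text
time: 9.85
position: [576.5, -29.6, 245.3]
ee_rot: [-2.248, -2.114, -0.091]
contact_force: [0.8, -0.1, -1.3]
gripper_width: 59.9
grasp_force: 0.0
```

```bash
python3 - <<'E'
from h import *
from scipy.spatial.transform import Rotation as R
np.set_printoptions(precision=3,suppress=True)
q=sense();A=R.from_rotvec(q["ee_rot"]);print(q["time"],q["position"],q["qpos"],A.as_matrix())
a=J[2];x=np.array([np.cos(a),np.sin(a),0]);z=np.array([0,0,-1.]);T=R.from_matrix(np.c_[np.cross(x,z),x,z])
print("turn deg",(T*A.inv()).as_rotvec(degrees=True))
t=capture("top");cv2.imwrite("pics/t4f.png",t[:,:,::-1])
h=np.array([428.2,176.7]);print("shift",h-q["position"][:2])
E
```

```text
9.85 [576.489 -29.569 245.301] [-0.211  0.194  0.285  1.673  0.079  1.42 ] [[ 0.061  0.998  0.006]
 [ 0.995 -0.061  0.08 ]
 [ 0.08   0.001 -0.997]]
turn deg [-4.59   0.318  0.009]
shift [-148.289  206.269]
```

Emit:
step_arm(deltas=[[-0.015,0.021,0,-2,0.1,0,0.06],[-0.037,0.052,0,-4.8,0.3,0,0.06],[-0.059,0.083,0,-4.8,0.3,0,0.06],[-0.081,0.114,0,-4.8,0.3,0,0.06],[-0.103,0.145,0,-4.8,0.3,0,0.06],[-0.125,0.176,0,-4.8,0.3,0,0.06],[-0.14,0.198,0,-4.8,0.3,0,0.06],[-0.147,0.207,0,-4.8,0.3,0,0.06],[-0.147,0.207,0,-4.8,0.3,0,0.06],[-0.147,0.207,0,-4.8,0.3,0,0.06]])

```text
time: 10.9
position: [428.3, 175.9, 238.4]
ee_rot: [-2.285, -2.145, 0.009]
contact_force: [0.6, -0.6, 0.2]
gripper_width: 60.0
grasp_force: 0.0
```

```bash
python3 - <<'E'
from h import *
t=capture("top");s=capture("scene")
a=cv2.resize(t[150:280,150:250,::-1],None,fx=4,fy=4,interpolation=cv2.INTER_CUBIC)
b=cv2.resize(s[150:300,250:350,::-1],None,fx=4,fy=4,interpolation=cv2.INTER_CUBIC)
c=np.zeros((600,800,3),np.uint8);c[:520,:400]=a;c[:,400:]=b
cv2.imwrite("pics/t5.png",cv2.convertScaleAbs(c,alpha=1.2))
q=sense();print(q["position"],loc(J,q["position"]),q["ee_rot"])
E
```

```text
[428.77473742 175.59740624 238.76619877] [[-175.69881368   -3.46502059]] [-2.28670643 -2.1433201   0.0081946 ]
```

View pics/t5.png

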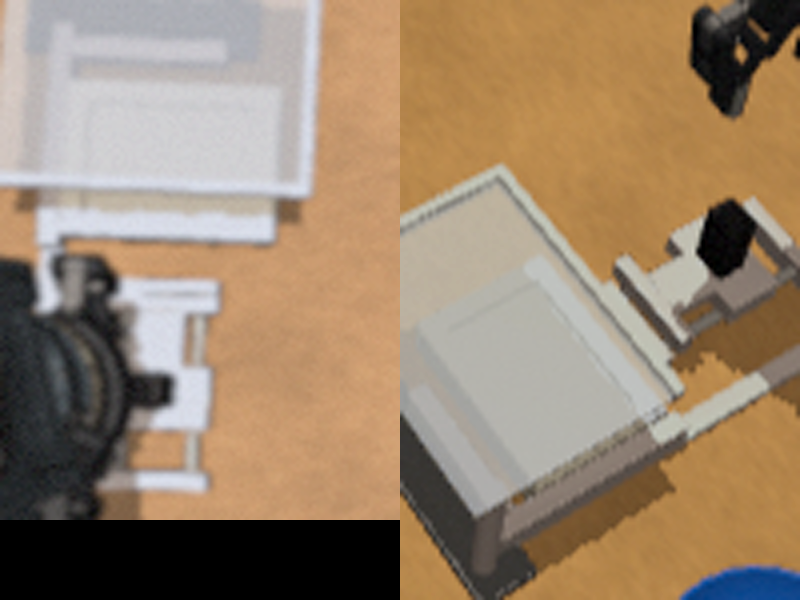

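The mould rests against the end fence (leading edge at x≈40, left panel) and the gripper stands over the handle at (150,390). Descend around it and grip lightly.

Emit:
step_arm(deltas=[[0,0.001,-0.04,0,0,0,0.06],[0,0.001,-0.08,0,0,0,0.06],[0,0.001,-0.11,0,0,0,0.06],[0,0.001,-0.13,0,0,0,0.06],[0,0.001,-0.15,0,0,0,0.06],[0,0.001,-0.165,0,0,0,0.06],[0,0.001,-0.169,0,0,0,0.06],[0,0.001,-0.169,0,0,0,0.06]], newtons=20)

```text
time: 11.8
position: [428.0, 176.7, 69.6]
ee_rot: [-2.286, -2.143, 0.01]
contact_force: [0.5, -0.1, 0.0]
gripper_width: 60.0
grasp_force: 0.0
```

Emit:
step_arm(deltas=[[0,0,0,0,0,0,0.05],[0,0,0,0,0,0,0.04],[0,0,0,0,0,0,0.03],[0,0,0,0,0,0,0.02],[0,0,0,0,0,0,0.015],[0,0,0,0,0,0,0.015],[0,0,0,0,0,0,0.015]], newtons=20)

```text
time: 12.5
position: [428.6, 177.7, 71.3]
ee_rot: [-2.285, -2.146, 0.005]
contact_force: [-2.1, -0.3, 5.9]
gripper_width: 23.5
grasp_force: 23.0
```

Emit:
step_arm(deltas=[[0.005,-0.0003,0,0,0,0,0.015],[0.01,-0.0006,0,0,0,0,0.015],[0.015,-0.0009,0,0,0,0,0.015],[0.02,-0.0012,0,0,0,0,0.015],[0.025,-0.0015,0,0,0,0,0.015],[0.03,-0.0018,0,0,0,0,0.015],[0.035,-0.0021,0,0,0,0,0.015],[0.039,-0.0024,0,0,0,0,0.015],[0.042,-0.0026,0,0,0,0,0.015],[0.044,-0.0027,0,0,0,0,0.015]])

```text
time: 13.5
position: [471.1, 175.1, 71.3]
ee_rot: [-2.283, -2.144, 0.009]
contact_force: [-6.7, -0.2, 8.9]
gripper_width: 23.5
grasp_force: 25.3
```

Emit:
step_arm(deltas=[[0.0015,-0.0001,0,0,0,0,0.015],[0.003,-0.0002,0,0,0,0,0.015],[0.0045,-0.0003,0,0,0,0,0.015],[0.006,-0.0004,0,0,0,0,0.015]])

```text
time: 13.9
position: [476.9, 174.8, 71.3]
ee_rot: [-2.283, -2.145, 0.009]
contact_force: [-6.7, 0.7, 8.2]
gripper_width: 23.8
grasp_force: 25.4
```

Emit:
step_arm(deltas=[[0.001,0,0,0,0,0,0.015],[0.002,-0.0001,0,0,0,0,0.015],[0.003,-0.0002,0,0,0,0,0.015]])

```text
time: 14.2
position: [479.9, 174.5, 71.3]
ee_rot: [-2.283, -2.145, 0.009]
contact_force: [-6.5, -0.1, 8.3]
gripper_width: 23.5
grasp_force: 25.3
```

Emit:
step_arm(deltas=[[0.001,0,0,0,0,0,0.015],[0.002,-0.0001,0,0,0,0,0.015],[0.003,-0.0002,0,0,0,0,0.015]])

```text
time: 14.5
position: [482.5, 174.4, 71.3]
ee_rot: [-2.283, -2.144, 0.009]
contact_force: [-9.7, 0.1, 11.0]
gripper_width: 23.8
grasp_force: 26.1
```

Emit:
step_arm(deltas=[[0.001,0,0,0,0,0,0.015],[0.002,-0.0001,0,0,0,0,0.015],[0.002,-0.0001,0,0,0,0,0.015]])

```text
time: 14.8
position: [482.5, 174.4, 71.3]
ee_rot: [-2.28, -2.143, 0.014]
contact_force: [-11.9, -0.6, 11.8]
gripper_width: 23.6
grasp_force: 29.6
```

Emit:
step_arm(deltas=[[0.001,0,0,0,0,0,0.015],[0.002,0,0,0,0,0,0.015],[0.003,0,0,0,0,0,0.015],[0.003,0,0,0,0,0,0.015]])

```text
time: 15.2
position: [482.4, 174.4, 71.3]
ee_rot: [-2.277, -2.141, 0.021]
contact_force: [-20.0, 0.6, 17.1]
gripper_width: 23.6
grasp_force: 35.3
```

```bash
python3 - <<'E'
from h import *
t=capture("top");s=capture("scene")
a=cv2.resize(t[140:240,150:250,::-1],None,fx=4,fy=4,interpolation=cv2.INTER_CUBIC)
b=cv2.resize(s[150:300,250:350,::-1],None,fx=4,fy=4,interpolation=cv2.INTER_CUBIC)
c=np.zeros((600,800,3),np.uint8);c[:400,:400]=a;c[:,400:]=b
cv2.imwrite("pics/t6.png",cv2.convertScaleAbs(c,alpha=1.2))
q=sense();print(q["position"],loc(J,q["position"]),q["contact_force"])
E
```

```text
[482.46353231 174.39614818  71.26883505] [[-122.03664451   -1.39105859]] [-19.26539386  -0.12274457  16.86958093]
```

View pics/t6.png

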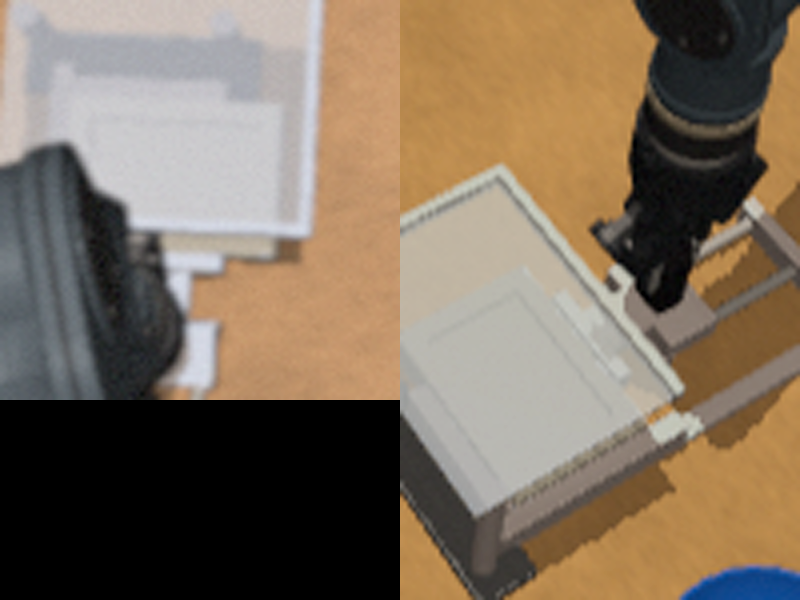

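The mould is against the side fence with the jaw on its side: the tool stalled at 20 N, and its trailing edge stayed at x≈277 in the left panel, so it hasn't left the end fence. Release and lift.

Emit:
step_arm(deltas=[[0,0,0,0,0,0,0.03],[0,0,0,0,0,0,0.045],[0,0,0,0,0,0,0.05],[0,0,0,0,0,0,0.05],[0,0,0.02,0,0,0,0.05],[0,0,0.06,0,0,0,0.05],[0,0,0.1,0,0,0,0.05],[-0.03,-0.04,0.14,0,0,0,0.05],[-0.06,-0.08,0.16,0,0,0,0.05],[-0.08,-0.12,0.16,0,0,0,0.05]])

```text
time: 16.3
position: [415.4, 62.6, 232.3]
ee_rot: [-2.286, -2.151, -0.0]
contact_force: [1.1, -1.5, 0.2]
gripper_width: 50.1
grasp_force: 0.0
```

Emit:
step_arm(deltas=[[-0.02,-0.04,0,0,0,0,0.05],[-0.04,-0.08,0,0,0,0,0.05],[-0.05,-0.12,0,0,0,0,0.05],[-0.05,-0.16,0,0,0,0,0.05],[-0.05,-0.16,0,0,0,0,0.05]])

```text
time: 16.8
position: [364.3, -101.0, 228.9]
ee_rot: [-2.295, -2.138, 0.009]
contact_force: [0.6, 0.0, -0.6]
gripper_width: 49.9
grasp_force: 0.0
```

```bash
python3 - <<'E'
from h import *
np.set_printoptions(precision=2,suppress=True)
t=capture("top");s=capture("scene")
cv2.imwrite("pics/t7.png",t[:,:,::-1])
# handle: dark blob centroid near expected place; compare with first picture
t0=cv2.imread("pics/top0.png")[:,:,::-1]
def dark(im,box):
    r0,r1,c0,c1=box;m=im[r0:r1,c0:c1].max(2)<50;y,x=np.nonzero(m);return x.mean()+c0,y.mean()+r0,len(x)
print(dark(t0,(235,260,170,205)),dark(t,(210,245,170,205)))
for jx in(-176,-120,-122): print(jx,proj("top",place(J,[(jx,0,100)])))
# trailing edge of mould: gradient along jig y at several x, z=36
g=cv2.cvtColor(t,cv2.COLOR_RGB2GRAY).astype(np.float32);g=cv2.GaussianBlur(g,(0,0),.7)
ys=np.arange(-90,-58,.5)
for x in(-40,-25,-10,5,20,35):
    p=proj("top",place(J,np.c_[np.full(len(ys),x),ys,np.full(len(ys),36)])).astype(np.float32)
    v=cv2.remap(g,p[:,:1],p[:,1:],cv2.INTER_LINEAR)[:,0];d=np.gradient(v);print(x,ys[d.argmax()],d.max())
xs=np.arange(35,75,.5)
for y in(-65,-55,-45):
    p=proj("top",place(J,np.c_[xs,np.full(len(xs),y),np.full(len(xs),36)])).astype(np.float32)
    v=cv2.remap(g,p[:,:1],p[:,1:],cv2.INTER_LINEAR)[:,0];d=np.gradient(v);print("side",y,xs[d.argmin()],d.min())
E
```

```text
(np.float64(186.11111111111111), np.float64(247.46296296296296), 54) (np.float64(189.1142857142857), np.float64(226.6), 35)
-176 [[184.77 246.95]]
-120 [[186.21 224.99]]
-122 [[186.16 225.77]]
-40 -75.0 1.3137741
-25 -74.0 1.2995071
-10 -73.5 1.4141998
5 -72.0 1.2273941
20 -74.5 1.1300735
35 -75.0 1.1220093
side -65 53.5 -1.0871277
side -55 53.0 -1.3703384
side -45 54.5 -1.507927
```

```bash
python3 -c "
from bench import sign_off; print(sign_off())"
```

```text
the job is handed in; nothing more can be done
None
```

The job is handed in, with no verdict returned: by my last image the mould sits within about 2 mm of home against both fences with the jaw closed on its side, and nothing I did came near the jar, pan or brush, though I did not re-measure them.

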